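# Hold a square tube offcut in the corner of the welding jig

### The job

Swing the yellow hasp of the corner jig off its brass catch and right back, well past upright. Then stand the square tube offcut upright on the jig's plate, flat against both the blue and the orange stop, and keep pressing it firmly into that corner as for a tack weld: finish while still holding and pressing it against both stops. Leave the round tube and the angle piece where they stand.

Things in the scene. Friction and masses are not known exactly. Their poses are not given: they have to be found in the camera images.
- jig: Corner jig bolted to the bench: grey plate 200 x 200 x 12 mm. Origin: centre of its underside, on the bench; z up. The jig's x axis points to the blue stop's side, its y axis to the orange stop's side. On it, in jig coordinates (mm): the blue and orange stops, a brass catch post at (20, 67), 6 x 8 mm, top at z 76, and at (20, -75) the hasp's two hinge lugs, tops at z 68. Fixed, but its place and yaw differ each time.
- far_stop: Blue bar on the jig, 16 x 100 x 32 mm, its top 44 mm above the bench. Origin: centre of its underside, at (58, 0, 12) mm in the jig. Its inner face, looking to jig -x, is at jig x = 50 mm and runs from y -50 to 50. Rigid, with smooth ground faces (friction about 0.3, the plate the same).
- left_stop: Orange bar on the jig, 100 x 16 x 32 mm, square to the blue one, top 44 mm above the bench. Origin: centre of its underside, at (0, 48, 12) mm in the jig. Its inner face, looking to jig -y, is at jig y = 40 mm and runs from x -50 to 50. Rigid, smooth like the blue one.
- corner (a point): The inner corner where the faces of the blue and orange stops meet, on the plate's upper surface (jig 50, 40, 12 mm). Axes as the jig's. The tube seated here has its centre 25 mm back from it along jig -x and 25 mm along jig -y.
- hasp (a joint): Angle of the yellow hasp (rad): 0 = closed, lying level across the corner with its slot over the brass catch (it starts within 0.08 of that); grows as its free end swings up and over towards jig -y; stop at 2.4 (leaning well past upright). Friction hinge: it stays where it is left; about 2 N at the knob moves it.
- hasp_hinge (a point): Centre of the hasp's hinge, 60 mm above the bench (jig 20, -75, 60 mm); the hinge axis is the jig's x axis.
- hasp_knob (a point): Centre of the red cross-bar at the hasp's free end: 14 mm thick, 36 mm long along the jig's x axis (grip it by its two ends), 165 mm from the hinge. The yellow strap itself is 22 mm wide, 4 mm thick.
- square_tube: The workpiece: a bright offcut of square steel tube standing on end, 50 x 50 mm outside, 75 mm tall, wall 4 mm, open ends, about 0.4 kg. Origin: centre of its underside; x and y square to its faces, z up.
- round_tube: Not to be disturbed: copper-coloured round tube offcut, 50 mm across, 65 mm tall, standing. Origin: centre of its underside. Stands about 140 mm from the square tube; which offcut stands where varies.
- angle_piece: Not to be disturbed: red-primed angle offcut, 50 x 50 mm, 60 mm tall, standing. Origin: centre of its underside.
There are look-alikes about, which are no part of the job. What is meant by the square_tube is not turquoise, and is the smaller of those in its own colour.

How it is judged:
On the way:
1. the hasp is swung off its catch and right back (hinge angle over 1.9 rad) (value of joint hasp above 1.9 rad), for 0.2 s.
At the end, for the whole second after the job is handed in: Hasp past 1.9 rad; tube upright on the plate (0.06 rad, underside within 4 mm), square to the stops within 0.07 rad, centre within 4 mm of seated along both jig axes, at rest, still pressed by the robot and pushing over 3 N on each stop (value of joint hasp above 1.9 rad and contact force between square_tube and far_stop above 3 N and contact force between square_tube and left_stop above 3 N and contact force between any of the arm, the fingers and square_tube above 2 N and angle between square_tube's own z axis and vertical below 0.06 rad and z of square_tube in the frame of jig between 0.009 and 0.016 m and x of square_tube in the frame of corner between -0.029 and -0.021 m and y of square_tube in the frame of corner between -0.029 and -0.021 m and linear speed of square_tube below 0.02 m/s and angle between the z axis of square_tube and the z axis of jig, either way round below 0.06 rad and (angle between the x axis of square_tube and the x axis of jig, either way round below 0.07 rad or angle between the y axis of square_tube and the x axis of jig, either way round below 0.07 rad)); the arm keeps its last pose, push and grip.
It fails at once if the round tube or the angle piece is moved by more than 30 mm (distance of any of round_tube, angle_piece from where it was at the start of the episode above 0.03 m).
It also fails if it takes over 70 s, if anything falls off the work surface, if the arm or the gripper's body presses on something with over 40 N, if the wrist force passes 120 N, or if a joint passes its speed limit or range.

### The arm

A 6-joint arm with a two-finger parallel gripper is mounted at the origin on the work surface. World frame = base frame: x ahead of the robot, y to its left, z up, the work surface at z = 0. Lengths are in m, angles in rad, forces in N, time in s.
With the tool pointing down it reaches from about 0.35 to 0.975 m from the base axis. Payload 4.9 kg.
Tool frame: the origin (TCP) lies midway between the tips of the shut fingers; the grasp point (between the pads) lies behind it (manip.grasp_offset is the y of the grasp point in the tool frame, in m); y points along the fingers, z is the direction in which the jaws open and shut, and the axes are right-handed (so a half turn about y gives the same grasp; the last joint's range is limited). The gripper opens to 85 mm and grips with 20 to 120 N. Pads are 22 mm wide; open, the fingers measure 114 mm over their backs; the gripper's body (76 mm by 85 mm) begins 54 mm behind the grasp point. The pads swing forward as they close: fully open they stand 13 mm farther back than shut.
Start: joints at [-1.22, 0.053, 1.613, -0, 1.476, -0.119], TCP at [0.283, -0.557, 0.231] pointing down, gripper open.
Joint ranges: [-3.01, 3.01], [-1.01, 2.22], [0.06, 2.58], [-1.02, 4.17], [0.09, 2.62], [-3.14, 3.14]. Speed limits (rad/s): [2.57, 2.57, 3.14, 3.14, 3.14, 3.14].

### API

Orientations are given as a unit quaternion [w, x, y, z].
In Python, from plant import manip gives the robot as it stands. The module is installed in compiled form; this text tells all that it offers.
- The arm moves only by the shell command python3 -m jog 'ROWS'. ROWS is a JSON object of lists of equal length, an entry for each row: "offset": the shift along the world's x, y, z in units of 50 mm (1.0 is 50 mm), a list of three; "angular": the turn, a rotation vector about the world's x, y, z in units of 6 degrees (1.0 is 6 degrees), a list of three; "jaw": the finger opening in mm, from 0 to 85.4. In form: {"offset": [[tx, ty, tz], ...], "angular": [[ax, ay, az], ...], "jaw": [jaw, ...]}. A call has 1 to 12 rows; each row shifts and turns the commanded pose from where the row before left it; what a row does not reach is not made up. A row lasts 1/10 s, in which the tool goes at most 50 mm and 8.59 degrees, less where a joint would pass 70% of its speed; a pose out of reach is approached as far as the arm can. A call is refused whole if a number of a shift passes 1 or a number of a turn 1, either way. A call with a gripper value outside its range is refused whole. The fingers move at their own pace and stop on an object; the grip force is fixed at half the most. Time passes only in rows, so rows that do not move let the fingers close. It gives the time, the measured TCP pose, the force and the opening at its end, in the units of the state.
- manip.state(): the state, without advancing time (a new reading comes with each control period).
- manip.grab_frame(name): name is "scene" or "top" or "wrist"; returns the picture (420x560x3 uint8, blue, green, red); there is no depth.
- manip.camera_model(name): a dict with "fx", "fy", "cx", "cy" (pixels), "k1" (the pictures are not rectified: a ray, as slopes to the right and down, at radius r is drawn at 1 + k1 r^2 times it, then the intrinsics apply), "rvec" (rotation vector, rad) and "tvec" (3), from world to camera coordinates, as OpenCV has them; the wrist camera has in their place "mount" (4x4, takes a point from camera to tool coordinates, whose origin is the TCP and whose axes are the tool frame's). Camera axes: x right, y down, z forward; pixel columns grow to the right and rows downward; lengths in m; the calibration is good to about 2 mm. A picture is of the moment at which its call begins: read the wrist's pose just before it. camera_model takes no time and is no camera call.
- manip.job_done(): hands the job in, once; it reports no verdict.
The state is a dict: "time": time; "joint_pos": joint angles; "joint_vel": joint speeds; "joint_efforts": joint torques, N m; "tool_pos": TCP position; "tool_rot": TCP orientation; "contact_force": force on the tool from outside, world axes, zero at the start; "ft_torque": the same for the moment, N m; "gripper_width": opening from 0.0 (shut) to 1.0 (fully open).
Only numpy, scipy, OpenCV 4.12 (cv2) and the standard library are available. Lean on these libraries where they do the work, as an engineer would, in place of code of your own. Each camera call takes 0.05 s, during which the arm holds its last target.

## Working session

There is one attempt and no reset: what is moved stays moved. The work goes in short steps, Python scripts to look and compute and a shell command to move; the robot and the scene stay as the last step left them, time stands still between calls to the robot, and variables do not carry over. Pictures are saved under pics/ and viewed, and the job is handed in when it is done.

```bash
ls; mkdir -p pics
cat > h.py <<'E'
import numpy as np, cv2
from scipy.spatial.transform import Rotation as R
from plant import manip
def Rt(q): return R.from_quat([q[1],q[2],q[3],q[0]])
def ray(cam,px,st=None):
    m=manip.camera_model(cam); px=np.array(px,float).reshape(-1,1,2)
    K=np.array([[m['fx'],0,m['cx']],[0,m['fy'],m['cy']],[0,0,1.]])
    u=cv2.undistortPoints(px,K,np.array([m['k1'],0,0,0,0.])).reshape(-1,2)
    d=np.c_[u,np.ones(len(u))]
    if 'rvec' in m:
        Rm=cv2.Rodrigues(np.array(m['rvec'],float))[0]; t=np.array(m['tvec'],float).ravel()
        return -Rm.T@t, d@Rm
    M=np.array(m['mount']); T=np.eye(4);T[:3,:3]=Rt(st['tool_rot']).as_matrix();T[:3,3]=st['tool_pos']
    W=T@M
    return W[:3,3], d@W[:3,:3].T
def plane(cam,px,z,st=None):
    o,d=ray(cam,px,st); s=(z-o[2])/d[:,2]; return o+d*s[:,None]
def proj(cam,P,st=None):
    m=manip.camera_model(cam);P=np.array(P,float).reshape(-1,3)
    K=np.array([[m['fx'],0,m['cx']],[0,m['fy'],m['cy']],[0,0,1.]])
    if 'rvec' in m: rv=np.array(m['rvec'],float);tv=np.array(m['tvec'],float)
    else:
        M=np.array(m['mount']); T=np.eye(4);T[:3,:3]=Rt(st['tool_rot']).as_matrix();T[:3,3]=st['tool_pos']
        W=np.linalg.inv(T@M); rv=cv2.Rodrigues(W[:3,:3])[0];tv=W[:3,3]
    return cv2.projectPoints(P,rv,tv,K,np.array([m['k1'],0,0,0,0.]))[0].reshape(-1,2)
E
python3 - <<'E'
from h import *
s=manip.state();print(s);print(manip.grasp_offset)
for c in('scene','top','wrist'):
    print(c,manip.camera_model(c)); cv2.imwrite(f'pics/{c}0.png',manip.grab_frame(c))
E
```

```text
pics
{'time': 0.0, 'joint_pos': array([-1.22000722e+00,  5.33337826e-02,  1.61428222e+00,  3.33216097e-06,
        1.47600993e+00, -1.18974771e-01]), 'joint_vel': array([-1.82254209e-04,  9.28176820e-04, -3.70444555e-04,  7.82455574e-05,
       -1.41982657e-03, -8.54726630e-04]), 'joint_efforts': array([ 2.41162852e-03, -3.93680227e+01, -3.70175314e+01,  1.39401923e-04,
        6.96379910e-03, -1.50397817e-06]), 'tool_pos': array([ 0.28272289, -0.55670244,  0.23008437]), 'tool_rot': array([ 0.1644815 , -0.16464544,  0.68840478, -0.6869764 ]), 'contact_force': array([-0.5447728 , -0.20896384,  0.43733635]), 'ft_torque': array([ 0.00407774,  0.01351212, -0.00351101]), 'gripper_width': 0.998692370204452}
-0.0187
scene {'fx': 466.975888380387, 'fy': 466.975888380387, 'cx': 275.4837213390581, 'cy': 208.28296153879597, 'k1': -0.0894047041006209, 'rvec': array([ 1.83153581,  1.54448013, -0.73035593]), 'tvec': array([-0.00625791, -0.28940749,  1.7207647 ])}
top {'fx': 383.86705706643505, 'fy': 383.86705706643505, 'cx': 277.6243711991689, 'cy': 214.08263919651364, 'k1': -0.010120156645874347, 'rvec': array([ 2.19244742, -2.13056041,  0.17848151]), 'tvec': array([-0.10533006,  0.53451991,  0.95200895])}
wrist {'fx': 349.80976932028636, 'fy': 349.80976932028636, 'cx': 274.35975772280045, 'cy': 207.1786639751686, 'k1': -0.06831861604184065, 'mount': array([[ 9.06654193e-04,  9.59869612e-01,  2.80445194e-01,
        -7.03378193e-02],
       [-8.99279659e-04, -2.80444413e-01,  9.59869847e-01,
        -1.43172410e-01],
       [ 9.99999185e-01, -1.12246868e-03,  6.08925114e-04,
         8.06342164e-04],
       [ 0.00000000e+00,  0.00000000e+00,  0.00000000e+00,
         1.00000000e+00]])}
```

View pics/scene0.png

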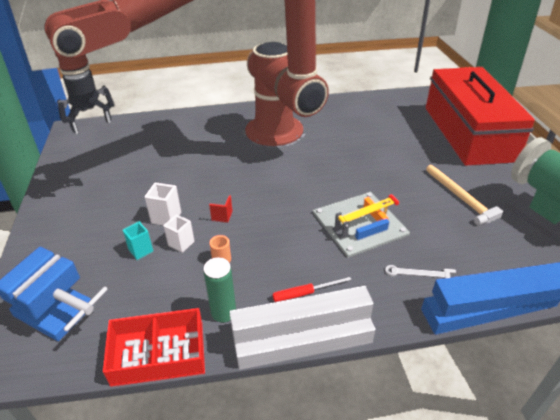

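View pics/top0.png

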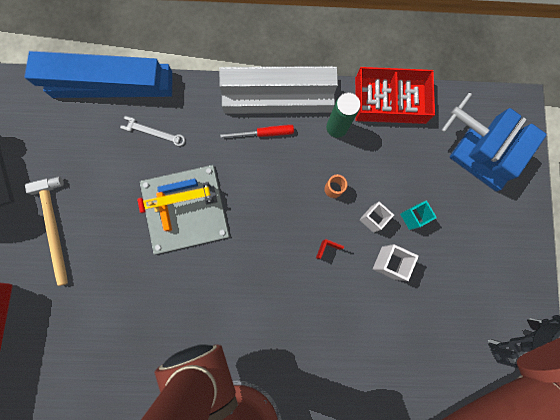

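View pics/wrist0.png

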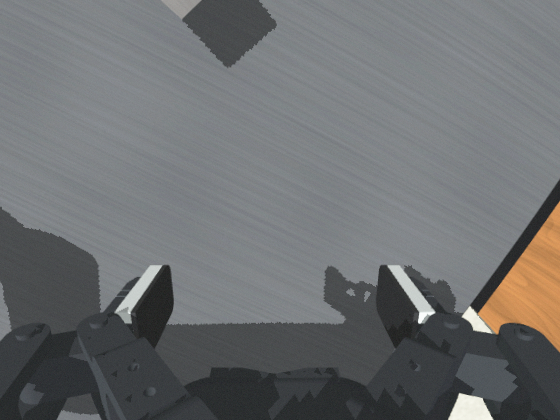

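The top view shows these look-alikes:
- small bright square tube at (378,216)
- larger bright square tube at (397,262)
- turquoise square tube at (422,214)

The round tube at (336,186) and the angle piece at (328,248) must stay put. I choose the small bright one at (378,216), which is scene (178,233). Next I'll check it in a close crop.

Run:
```python
from h import *
t=cv2.imread('pics/top0.png')
a=cv2.resize(t[170:290,310:450],None,fx=4,fy=4,interpolation=cv2.INTER_CUBIC)[:560]
b=cv2.resize(t[155:260,130:240],None,fx=5,fy=5,interpolation=cv2.INTER_CUBIC)
cv2.imwrite('pics/ca.png',a);cv2.imwrite('pics/cb.png',b)
```

```text
(no output)
```

View pics/ca.png

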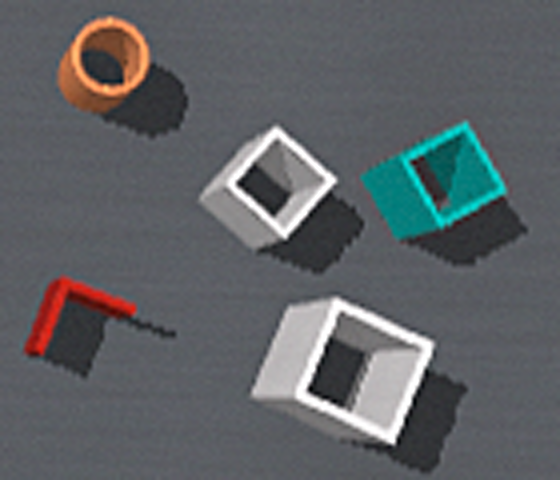

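View pics/cb.png

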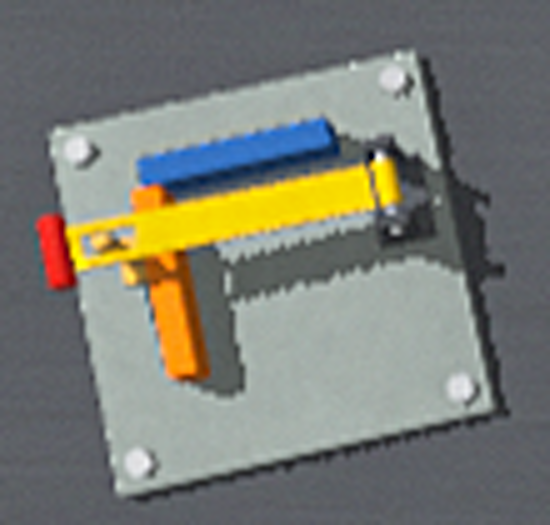

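The crop confirms the choice: the small bright tube has its top face centred near crop (281,183), which is smaller than the bigger one below it. Jig crop: plate corners at about (50,130), (413,50), (495,408) and (118,495), with the red knob at (57,250). Now to measure poses.

Run:
```python
from h import *
t=cv2.imread('pics/top0.png')
# tube top corners
c=np.array([(277,126),(336,181),(285,240),(226,184)])/4.+[310-.375,170-.375]
g=cv2.cvtColor(t,cv2.COLOR_BGR2GRAY); m=((g>222)*255).astype(np.uint8); m[:,:350]=0;m[:190]=0;m[235:]=0;m[:,400:]=0
cs=max(cv2.findContours(m,0,2)[0],key=cv2.contourArea); bx=cv2.boxPoints(cv2.minAreaRect(cs)); print('rect',cv2.minAreaRect(cs))
for q in(c,bx):
    P=plane('top',q,.075)[:,:2]; print(P.round(4).tolist(),P.mean(0).round(4)); e=np.diff(np.r_[P,P[:1]],axis=0); print(np.linalg.norm(e,axis=1).round(4),(np.degrees(np.arctan2(e[:,1],e[:,0]))%90).round(1))
j=np.array([(50,130),(413,50),(495,408),(118,495)])/5.+[130-.4,155-.4]
hsv=cv2.cvtColor(t,cv2.COLOR_BGR2HSV)
P=plane('top',j,.012)[:,:2]; print('jig',P.round(4).tolist(),P.mean(0).round(4)); e=np.diff(np.r_[P,P[:1]],axis=0); print(np.linalg.norm(e,axis=1).round(4),(np.degrees(np.arctan2(e[:,1],e[:,0]))%90).round(1))
k=np.array([(57,250)])/5.+[129.6,154.6]; print('knob z.065',plane('top',k,.067))
# obstacles
for n,q,z in(('round',(336.5,185),.065),('angle',(329,247),.03),('turq',(424,213),.08),('big',(402,260),.1),):
    print(n,plane('top',[q],z).round(3))
```

```text
rect ((379.6325988769531, 215.0193634033203), (20.143272399902344, 19.102659225463867), 41.987213134765625)
[[0.5729, -0.343], [0.5391, -0.38], [0.501, -0.3473], [0.5351, -0.3105]] [ 0.537  -0.3452]
[0.0501 0.0502 0.0502 0.0499] [47.6 49.4 47.2 49.3]
[[0.5357, -0.3096], [0.5727, -0.3421], [0.5396, -0.3797], [0.5029, -0.347]] [ 0.5377 -0.3446]
[0.0494 0.05   0.0492 0.0497] [48.7 48.6 48.3 48.8]
jig [[0.6196, 0.2787], [0.6698, 0.0887], [0.4786, 0.0362], [0.4278, 0.2291]] [0.5489 0.1582]
[0.1965 0.1982 0.1994 0.1982] [14.8 15.3 14.8 14.5]
knob z.065 [[0.54675337 0.25174967 0.067     ]]
round [[ 0.613 -0.237  0.065]]
angle [[ 0.457 -0.225  0.03 ]]
turq [[ 0.545 -0.455  0.08 ]]
big [[ 0.426 -0.39   0.1  ]]
```

```bash
cat >> h.py <<'E'
JO=np.array([.549,.1582,0]);YAW=np.radians(14.8)
JX=np.array([np.cos(YAW),np.sin(YAW),0]);JY=np.array([-np.sin(YAW),np.cos(YAW),0])
def jig(x,y,z): return JO+(JX*x+JY*y)/1000+np.array([0,0,z/1000])
def injig(p): p=np.array(p)-JO; return np.array([p@JX,p@JY,p[2]])*1000
def rep(target=None):
    s=manip.state();M=Rt(s['tool_rot']).as_matrix()
    print('t',round(s['time'],2),'tcp',np.round(s['tool_pos'],4),'jigmm',injig(s['tool_pos']).round(1),'F',np.round(s['contact_force'],1),'w',round(s['gripper_width'],3))
    print('y',M[:,1].round(3),'z yaw',np.degrees(np.arctan2(M[1,2],M[0,2])).round(2),'q',np.round(s['joint_pos'],2))
    if target is not None: print('units to go',((np.array(target)-s['tool_pos'])/.05).round(2))
    return s
E
python3 - <<'E'
from h import *
rep(jig(20,90,130))
s=manip.grab_frame
img=cv2.imread('pics/scene0.png')
cv2.imwrite('pics/cs.png',cv2.resize(img[180:265,300:420],None,fx=6,fy=6,interpolation=cv2.INTER_CUBIC))
for th in(0,.08): print(proj('scene',jig(20,-75+165*np.cos(th),60+165*np.sin(th))),proj('top',jig(20,-75+165*np.cos(th),60+165*np.sin(th))))
E
```

```text
t 0.15 tcp [ 0.2828 -0.5568  0.2304] jigmm [-440.1 -623.3  230.4] F [0.3 0.1 0.8] w 1.004
y [-0.001  0.002 -1.   ] z yaw -63.08 q [-1.22  0.05  1.61 -0.    1.48 -0.12]
units to go [ 5.25 16.14 -2.01]
[[392.42615911 202.7537879 ]] [[142.43211242 205.62282972]]
[[392.95052168 199.1686963 ]] [[140.93856463 204.72607804]]
```

View pics/cs.png

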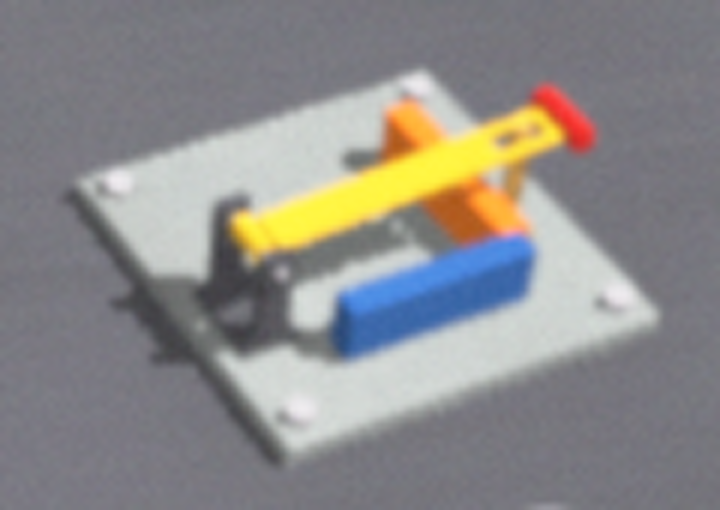

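```bash
python3 -m jog '{"offset":[[0.3,0.8,0],[0.3,0.8,0],[0.3,0.8,0],[0.3,0.8,0],[0.3,0.8,0],[0.3,0.8,0],[0.3,0.8,0],[0.3,0.8,0],[0.3,0.8,0],[0.3,0.8,0]],"angular":[[0,0,1],[0,0,1],[0,0,1],[0,0,1],[0,0,1],[0,0,1],[0,0,1],[0,0,1],[0,0,1],[0,0,1]],"jaw":[85,85,85,85,85,85,85,85,85,85]}'
python3 -m jog '{"offset":[[0.25,0.8,0],[0.25,0.8,0],[0.25,0.8,0],[0.25,0.8,0],[0.25,0.8,0],[0.25,0.8,0],[0.25,0.8,0],[0.25,0.8,0],[0.25,0.8,-0.3],[0.25,0.8,-0.3],[0,0,0],[0,0,0]],"angular":[[0,0,1],[0,0,1],[0,0,1],[0,0,0],[0,0,0],[0,0,0],[0,0,0],[0,0,0],[0,0,0],[0,0,0],[0,0,0],[0,0,0]],"jaw":[85,85,85,85,85,85,85,85,85,85,85,85]}'
python3 - <<'E'
from h import *
s=rep(jig(20,90,130))
cv2.imwrite('pics/w1.png',manip.grab_frame('wrist'))
print(proj('wrist',[jig(20,90,72),jig(2,90,72),jig(38,90,72),jig(50,40,44),jig(20,67,76)],s))
E
```

```text
time: 1.15
tool_pos: [0.433, -0.1555, 0.2311]
tool_rot: [-0.487, 0.487, -0.512, 0.512]
contact_force: [0.5, -0.1, 0.2]
gripper_width: 0.996
time: 2.35
tool_pos: [0.5573, 0.2432, 0.1999]
tool_rot: [-0.56, 0.562, -0.431, 0.43]
contact_force: [-0.2, -1.2, 1.0]
gripper_width: 0.996
t 2.35 tcp [0.5573 0.2432 0.1999] jigmm [ 29.7  80.1 199.9] F [-0.2 -1.2  1. ] w 0.996
y [-0.002 -0.001 -1.   ] z yaw 15.01 q [ 0.29  0.04  1.68 -0.    1.43  0.03]
units to go [-0.24  0.14 -1.4 ]
[[263.51448008 183.8948569 ]
 [240.82321768 183.83407988]
 [286.22906338 183.96911506]
 [297.80982329 231.06434757]
 [263.52159866 213.10876605]]
```

View pics/w1.png

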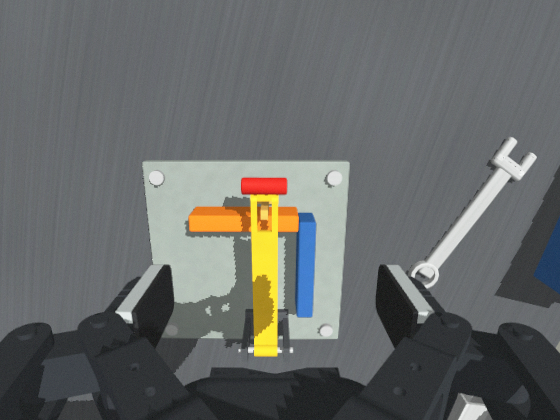

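The wrist view puts the knob at (264,186), against a prediction of (263.5,184), so the jig pose is good. Now I'll descend and grip the knob ends.

```bash
python3 -m jog '{"offset":[[-0.12,0.07,0],[-0.12,0.07,-0.5],[0,0,-0.8],[0,0,-0.8],[0,0,-0.6],[0,0,-0.3],[0,0,0],[0,0,0],[0,0,0],[0,0,0],[0,0,0],[0,0,0]],"angular":[[0,0,0],[0,0,0],[0,0,0],[0,0,0],[0,0,0],[0,0,0],[0,0,0],[0,0,0],[0,0,0],[0,0,0],[0,0,0],[0,0,0]],"jaw":[85,85,85,85,85,85,85,34,30,28,28,28]}'
python3 - <<'E'
from h import *
s=rep(jig(20,90,53))
cv2.imwrite('pics/w2.png',manip.grab_frame('wrist'))
E
```

```text
time: 3.6
tool_pos: [0.5464, 0.25, 0.0521]
tool_rot: [0.561, -0.56, 0.431, -0.431]
contact_force: [0.0, 0.8, 0.7]
gripper_width: 0.403
t 3.6 tcp [0.5464 0.25   0.0521] jigmm [20.9 89.4 52.1] F [0.  0.8 0.7] w 0.403
y [ 0.001  0.001 -1.   ] z yaw 14.93 q [0.31 0.17 1.8  0.   1.17 0.04]
units to go [-0.02  0.01  0.02]
```

View pics/w2.png

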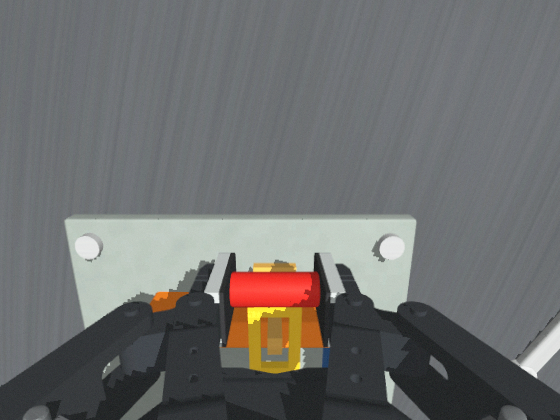

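The red knob at (275,290) sits between both pads. Next, the arc increments.

```bash
python3 -m jog '{"offset":[[0,0,0],[0,0,0],[0,0,0.2]],"angular":[[0,0,0],[0,0,0],[0,0,0]],"jaw":[28,28,28]}'
python3 - <<'E'
from h import *
rep()
th=np.linspace(.07,2.2,21)
P=np.array([jig(20,-75+165*np.cos(a),60+165*np.sin(a)) for a in th])
for a,d in zip(th[1:],np.diff(P,axis=0)/.05): print(round(a,2),d.round(2).tolist())
E
```

```text
time: 3.95
tool_pos: [0.5465, 0.2494, 0.0605]
tool_rot: [0.561, -0.561, 0.43, -0.431]
contact_force: [4.7, -3.4, -3.2]
gripper_width: 0.405
t 3.95 tcp [0.5465 0.2494 0.0605] jigmm [20.9 88.8 60.5] F [ 4.7 -3.4 -3.2] w 0.405
y [ 0.002 -0.001 -1.   ] z yaw 14.93 q [ 0.3   0.16  1.8  -0.    1.18  0.04]
0.18 [0.01, -0.04, 0.35]
0.28 [0.02, -0.08, 0.34]
0.39 [0.03, -0.11, 0.33]
0.5 [0.04, -0.15, 0.32]
0.6 [0.05, -0.18, 0.3]
0.71 [0.05, -0.21, 0.28]
0.82 [0.06, -0.23, 0.25]
0.92 [0.07, -0.26, 0.23]
1.03 [0.07, -0.28, 0.2]
1.14 [0.08, -0.3, 0.17]
1.24 [0.08, -0.32, 0.13]
1.35 [0.09, -0.33, 0.1]
1.45 [0.09, -0.33, 0.06]
1.56 [0.09, -0.34, 0.02]
1.67 [0.09, -0.34, -0.02]
1.77 [0.09, -0.34, -0.05]
1.88 [0.09, -0.33, -0.09]
1.99 [0.08, -0.32, -0.12]
2.09 [0.08, -0.3, -0.16]
2.2 [0.08, -0.28, -0.19]
```

Held. Now the first half of the arc (0.2 units already lifted).

```bash
python3 -m jog '{"offset":[[0.01,-0.03,0.15],[0.02,-0.08,0.34],[0.03,-0.11,0.33],[0.04,-0.15,0.32],[0.05,-0.18,0.3],[0.05,-0.21,0.28]],"angular":[[0,0,0],[0,0,0],[0,0,0],[0,0,0],[0,0,0],[0,0,0]],"jaw":[28,28,28,28,28,28]}'
python3 - <<'E'
from h import *
s=rep(); a=.71
print(jig(20,-75+165*np.cos(a),60+165*np.sin(a)-20))
cv2.imwrite('pics/w3.png',manip.grab_frame('wrist'))
E
```

```text
time: 4.55
tool_pos: [0.5565, 0.2114, 0.1481]
tool_rot: [0.561, -0.56, 0.431, -0.431]
contact_force: [6.7, 0.8, -6.4]
gripper_width: 0.406
t 4.55 tcp [0.5565 0.2114 0.1481] jigmm [ 20.8  49.5 148.1] F [ 6.7  0.8 -6.4] w 0.406
y [ 0.001  0.001 -1.   ] z yaw 14.91 q [ 0.24  0.05  1.76  0.    1.33 -0.02]
[0.55553105 0.21177549 0.14755257]
```

View pics/w3.png

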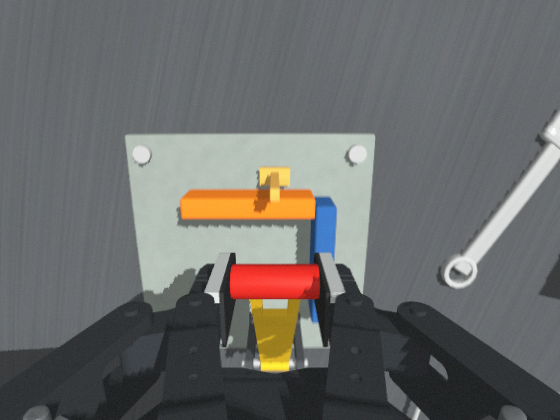

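The hasp is off its catch, with the knob held at (275,281). Continuing to 2.2 rad.

```bash
python3 -m jog '{"offset":[[0.06,-0.23,0.25],[0.07,-0.26,0.23],[0.07,-0.28,0.2],[0.08,-0.3,0.17],[0.08,-0.32,0.13],[0.09,-0.33,0.1],[0.09,-0.33,0.06]],"angular":[[0,0,0],[0,0,0],[0,0,0],[0,0,0],[0,0,0],[0,0,0],[0,0,0]],"jaw":[28,28,28,28,28,28,28]}'
python3 -m jog '{"offset":[[0.09,-0.34,0.02],[0.09,-0.34,-0.02],[0.09,-0.34,-0.05],[0.09,-0.33,-0.09],[0.08,-0.32,-0.12],[0.08,-0.3,-0.16],[0.08,-0.28,-0.19],[0,0,0],[0,0,0]],"angular":[[0,0,0],[0,0,0],[0,0,0],[0,0,0],[0,0,0],[0,0,0],[0,0,0],[0,0,0],[0,0,0]],"jaw":[28,28,28,28,28,28,28,28,28]}'
python3 - <<'E'
from h import *
s=rep(); a=2.2
print(jig(20,-75+165*np.cos(a),60+165*np.sin(a)-20))
cv2.imwrite('pics/s4.png',manip.grab_frame('scene'))
E
```

```text
time: 5.3
tool_pos: [0.5836, 0.1097, 0.2053]
tool_rot: [0.562, -0.559, 0.431, -0.431]
contact_force: [5.8, 4.3, -3.3]
gripper_width: 0.398
time: 6.2
tool_pos: [0.6146, -0.0061, 0.1762]
tool_rot: [-0.56, 0.56, -0.43, 0.433]
contact_force: [3.5, -3.7, 6.2]
gripper_width: 0.388
t 6.2 tcp [ 0.6146 -0.0061  0.1762] jigmm [  21.4 -175.6  176.2] F [ 3.5 -3.7  6.2] w 0.388
y [ 0.004 -0.003 -1.   ] z yaw 14.8 q [-0.13  0.06  1.69 -0.    1.38 -0.39]
[ 0.61229937 -0.00308399  0.17340191]
```

View pics/s4.png

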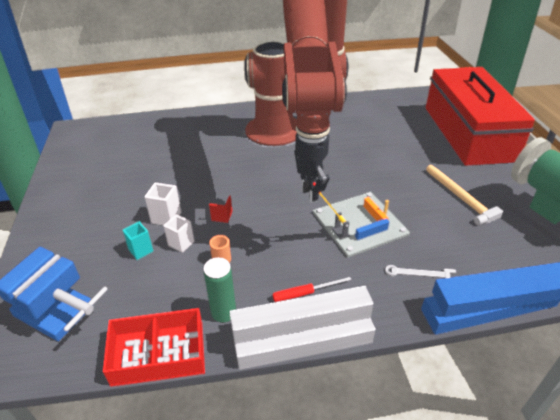

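The scene view shows the hasp leaned back, with the gripper still at the knob at (315,185). Release and go over the tube.

```bash
python3 -m jog '{"offset":[[0,0,0],[0,0,0],[0,0,0],[0,0,0],[0,0,0],[0,0,0.4],[0,0,0.6],[0,0,0.6]],"angular":[[0,0,0],[0,0,0],[0,0,0],[0,0,0],[0,0,0],[0,0,0],[0,0,0],[0,0,0]],"jaw":[60,80,85,85,85,85,85,85]}'
python3 -m jog '{"offset":[[-0.15,-0.6,0],[-0.15,-0.7,0],[-0.15,-0.7,0],[-0.15,-0.7,0],[-0.15,-0.7,0],[-0.15,-0.7,0],[-0.15,-0.7,0],[-0.15,-0.7,-0.3],[-0.15,-0.7,-0.3],[-0.15,-0.5,-0.3],[0,0,0],[0,0,0]],"angular":[[0,0,-1],[0,0,-1],[0,0,-1],[0,0,-1],[0,0,-1],[0,0,-1],[0,0,-1],[0,0,-1],[0,0,-1],[0,0,-0.4],[0,0,0],[0,0,0]],"jaw":[85,85,85,85,85,85,85,85,85,85,85,85]}'
python3 - <<'E'
from h import *
s=rep([.5373,-.345,.1])
cv2.imwrite('pics/w5.png',manip.grab_frame('wrist'))
cv2.imwrite('pics/s5.png',manip.grab_frame('scene'))
E
```

```text
time: 7.05
tool_pos: [0.6123, -0.0031, 0.2538]
tool_rot: [-0.56, 0.561, -0.431, 0.43]
contact_force: [0.7, -0.4, 0.7]
gripper_width: 0.994
time: 8.25
tool_pos: [0.5376, -0.3382, 0.2082]
tool_rot: [0.29, -0.291, 0.645, -0.644]
contact_force: [1.5, 0.6, 0.2]
gripper_width: 0.991
t 8.25 tcp [ 0.5376 -0.3382  0.2082] jigmm [-137.8 -477.   208.2] F [1.5 0.6 0.2] w 0.991
y [-0.001  0.001 -1.   ] z yaw -41.5 q [-0.68  0.09  1.61  0.    1.44  0.05]
units to go [-0.01 -0.14 -2.16]
```

View pics/w5.png

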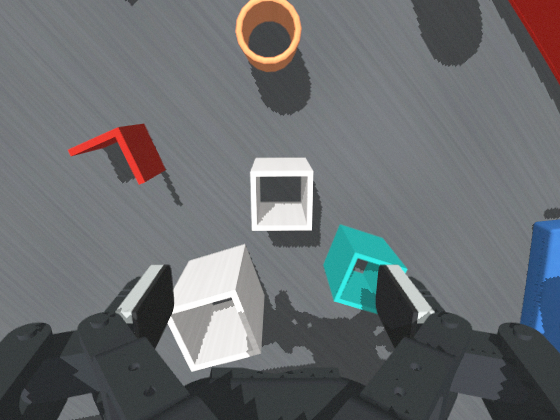

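View pics/s5.png

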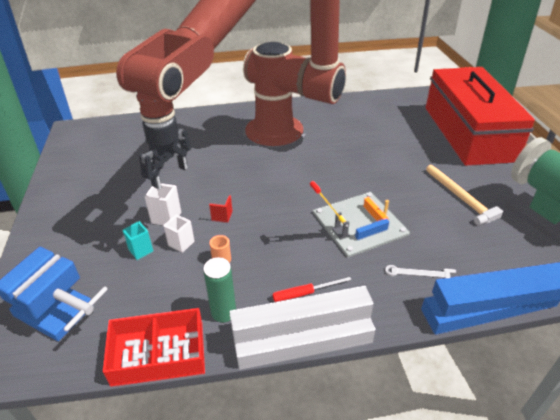

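The hasp stays back in the scene view. In the wrist view the tube's top is at about (250,176) to (313,230), and the big tube is near (225,300). I'll measure again and check finger clearance.

Run:
```python
from h import *
s=manip.state()
P=plane('wrist',[(250,176),(313,174),(313,230),(252,231)],.075,s)[:,:2];print(P.round(4).tolist(),P.mean(0).round(4));e=np.diff(np.r_[P,P[:1]],axis=0); print(np.linalg.norm(e,axis=1).round(4),(np.degrees(np.arctan2(e[:,1],e[:,0]))%90).round(1))
M=Rt(s['tool_rot']).as_matrix()
c=np.array([*P.mean(0),0])
# big tube: top corner px from wrist/top -> height by triangulation
o1,d1=ray('wrist',[(245,246),(173,300),(262,352)],s)
# base/top footprints in tool axes rel. to tube
for n,px in(('big',[(166,318),(237,292),(262,352),(192,370)]),('turq',[(353,254),(407,272),(378,312),(335,302)])):
    for z in(.08,.1): 
        Q=plane('wrist',px,z,s)-c; print(n,z,'along jaw',(Q@M[:,2]*1000).round(0),'across',(Q@M[:,0]*1000).round(0))
```

```text
[[0.5344, -0.3137], [0.5736, -0.3461], [0.5429, -0.3831], [0.5037, -0.3496]] [ 0.5386 -0.3481]
[0.0509 0.048  0.0515 0.0472] [50.4 50.3 49.5 49.5]
big 0.08 along jaw [-105.  -39.  -18.  -86.] across [107.  79. 143. 165.]
big 0.1 along jaw [-98. -37. -17. -80.] across [ 93.  68. 127. 147.]
turq 0.08 along jaw [ 61. 109.  87.  48.] across [ 43.  61. 101.  90.]
turq 0.1 along jaw [ 56. 101.  80.  44.] across [34. 51. 87. 77.]
```

```bash
python3 -m jog '{"offset":[[0,-0.16,0],[0,0,-0.6],[0,0,-0.7],[0,0,-0.7],[0,0,-0.6],[0,0,-0.5],[0,0,-0.3],[0,0,0],[0,0,0]],"angular":[[0,0,0.1],[0,0,0],[0,0,0],[0,0,0],[0,0,0],[0,0,0],[0,0,0],[0,0,0],[0,0,0]],"jaw":[85,85,85,85,85,85,85,85,85]}'
python3 - <<'E'
from h import *
s=rep([.538,-.3465,.038])
cv2.imwrite('pics/w6.png',manip.grab_frame('wrist'))
E
```

```text
time: 9.25
tool_pos: [0.5388, -0.3466, 0.04]
tool_rot: [-0.294, 0.294, -0.643, 0.644]
contact_force: [-0.3, -0.5, -0.4]
gripper_width: 1.0
t 9.25 tcp [ 0.5388 -0.3466  0.04  ] jigmm [-138.8 -485.4   40. ] F [-0.3 -0.5 -0.4] w 1.0
y [ 0.001 -0.001 -1.   ] z yaw -40.85 q [-0.69  0.27  1.71 -0.    1.16  0.03]
units to go [-0.02  0.   -0.04]
```

View pics/w6.png

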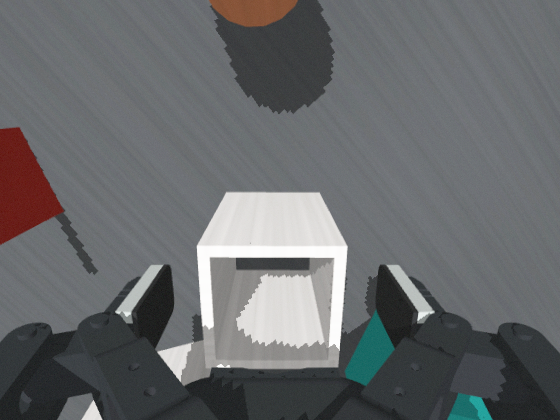

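The tube, with its top spanning columns 197–346, is centred between the pads. Closing.

```bash
python3 -m jog '{"offset":[[0,0,0],[0,0,0],[0,0,0],[0,0,0],[0,0,0],[0,0,0],[0,0,0],[0,0,0.2],[0,0,0.3]],"angular":[[0,0,0],[0,0,0],[0,0,0],[0,0,0],[0,0,0],[0,0,0],[0,0,0],[0,0,0],[0,0,0]],"jaw":[60,45,42,40,40,40,40,40,40]}'
python3 - <<'E'
from h import *
s=rep()
cv2.imwrite('pics/w7.png',manip.grab_frame('wrist'))
E
```

```text
time: 10.2
tool_pos: [0.5362, -0.3449, 0.0618]
tool_rot: [0.293, -0.295, 0.645, -0.641]
contact_force: [-0.0, -0.0, -4.0]
gripper_width: 0.577
t 10.2 tcp [ 0.5362 -0.3449  0.0618] jigmm [-140.9 -483.1   61.8] F [-0. -0. -4.] w 0.577
y [-0.004  0.003 -1.   ] z yaw -40.88 q [-0.69  0.24  1.7  -0.    1.2   0.03]
```

View pics/w7.png

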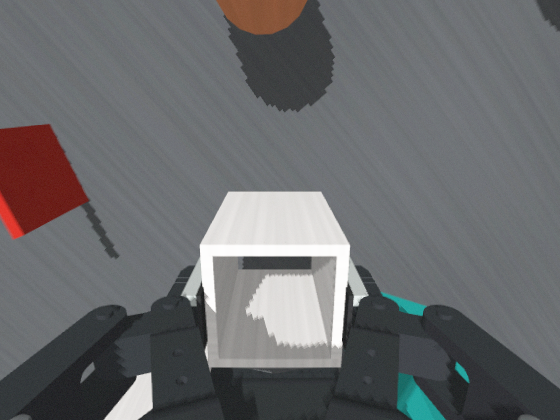

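```bash
python3 -m jog '{"offset":[[0,0,0.6],[0,0,0.7],[0,0,0.7],[-0.1,0.5,0.5],[-0.2,0.6,0.5],[-0.2,0.7,0.5],[-0.2,0.7,0.3],[-0.2,0.7,0.2],[-0.2,0.7,0],[-0.2,0.7,0],[0,0.7,0],[0,0.6,0]],"angular":[[0,0,0],[0,0,0],[0,0,0],[0,0,0.7],[0,0,0.7],[0,0,0.7],[0,0,0.7],[0,0,0.7],[0,0,0.7],[0,0,0.7],[0,0,0.7],[0,0,0.7]],"jaw":[40,40,40,40,40,40,40,40,40,40,40,40]}'
python3 -m jog '{"offset":[[0.1,0.6,0],[0.2,0.6,0],[0.3,0.6,0],[0.3,0.6,0],[0.3,0.6,0],[0.3,0.6,0],[0.2,0.4,0],[0,0,0],[0,0,0]],"angular":[[0,0,0.5],[0,0,0.5],[0,0,0.5],[0,0,0.5],[0,0,0.5],[0,0,0.48],[0,0,0],[0,0,0],[0,0,0]],"jaw":[40,40,40,40,40,40,40,40,40]}'
python3 - <<'E'
from h import *
s=rep(jig(8,0,150))
cv2.imwrite('pics/w8.png',manip.grab_frame('wrist'))
cv2.imwrite('pics/s8.png',manip.grab_frame('scene'))
E
```

```text
time: 11.45
tool_pos: [0.4722, -0.0496, 0.264]
tool_rot: [-0.487, 0.487, -0.512, 0.513]
contact_force: [0.5, 0.1, -4.9]
gripper_width: 0.58
time: 12.35
tool_pos: [0.5576, 0.1489, 0.2635]
tool_rot: [-0.56, 0.561, -0.431, 0.431]
contact_force: [0.0, 0.2, -3.9]
gripper_width: 0.579
t 12.35 tcp [0.5576 0.1489 0.2635] jigmm [  5.9 -11.2 263.5] F [ 0.   0.2 -3.9] w 0.579
y [-0.001 -0.001 -1.   ] z yaw 14.85 q [ 0.13 -0.08  1.69 -0.    1.53 -0.13]
units to go [-0.02  0.23 -2.27]
```

View pics/w8.png

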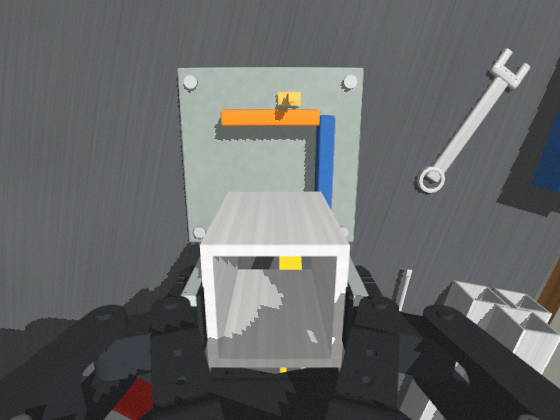

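View pics/s8.png

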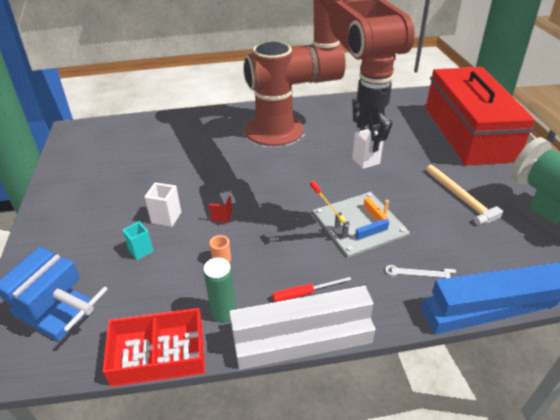

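Tube held; the others are undisturbed in the scene view (angle at 220,210, round at 220,248). I'll measure the tube in the grip.

Run:
```python
from h import *
s=manip.state()
P=plane('wrist',[(202,247),(349,246),(343,368),(207,367)],s['tool_pos'][2]+.035,s)
J=np.array([injig(p) for p in P]);print(J.round(1).tolist(),J.mean(0).round(1),injig(s['tool_pos']).round(1))
```

```text
[[-19.3, 12.8, 298.7], [29.9, 13.1, 298.7], [30.9, -37.1, 298.7], [-20.7, -36.6, 298.7]] [  5.2 -11.9 298.7] [  5.7 -11.9 263.7]
```

```bash
python3 -m jog '{"offset":[[0.08,0.33,0],[0,0,-0.6],[0,0,-0.7],[0,0,-0.7],[0,0,-0.7],[0,0,-0.6],[0,0,-0.5],[0,0,-0.3],[0,0,0],[0,0,0]],"angular":[[0,0,0],[0,0,0],[0,0,0],[0,0,0],[0,0,0],[0,0,0],[0,0,0],[0,0,0],[0,0,0],[0,0,0]],"jaw":[40,40,40,40,40,40,40,40,40,40]}'
python3 - <<'E'
from h import *
s=rep(jig(15,5,52))
E
```

```text
time: 13.45
tool_pos: [0.5627, 0.1653, 0.0598]
tool_rot: [0.561, -0.56, 0.431, -0.432]
contact_force: [0.3, -0.4, -3.9]
gripper_width: 0.578
t 13.45 tcp [0.5627 0.1653 0.0598] jigmm [15.   3.4 59.8] F [ 0.3 -0.4 -3.9] w 0.578
y [ 0.001  0.    -1.   ] z yaw 14.78 q [ 0.16  0.13  1.84  0.    1.18 -0.1 ]
units to go [-0.01  0.03 -0.16]
```

```bash
python3 -m jog '{"offset":[[0,0,-0.06],[0,0,-0.05],[0,0,-0.03],[0,0,0],[0,0,0]],"angular":[[0,0,0],[0,0,0],[0,0,0],[0,0,0],[0,0,0]],"jaw":[40,40,40,40,40]}'
python3 - <<'E'
from h import *
s=rep(jig(25,15,52))
E
```

```text
time: 13.95
tool_pos: [0.5624, 0.1653, 0.0524]
tool_rot: [0.561, -0.56, 0.431, -0.432]
contact_force: [0.6, 0.1, -2.2]
gripper_width: 0.574
t 13.95 tcp [0.5624 0.1653 0.0524] jigmm [14.8  3.4 52.4] F [ 0.6  0.1 -2.2] w 0.574
y [ 0.001  0.    -1.   ] z yaw 14.8 q [ 0.16  0.14  1.84 -0.    1.16 -0.1 ]
units to go [ 0.14  0.28 -0.01]
```

Nearly touched down. Press slightly down, then slide along jig +y (orange) until contact.

```bash
python3 -m jog '{"offset":[[0,0,-0.02],[0,0,0]],"angular":[[0,0,0],[0,0,0]],"jaw":[40,40]}'
python3 -m jog '{"offset":[[-0.02,0.08,0],[-0.02,0.08,0],[-0.01,0.04,0],[0,0,0]],"angular":[[0,0,0],[0,0,0],[0,0,0],[0,0,0]],"jaw":[40,40,40,40]}'
python3 - <<'E'
from h import *
s=rep(jig(25,15,52)); print(injig(JO+s['contact_force'])/1000)
E
```

```text
time: 14.15
tool_pos: [0.5625, 0.1653, 0.0524]
tool_rot: [0.56, -0.56, 0.431, -0.432]
contact_force: [-3.8, -1.6, 5.5]
gripper_width: 0.578
time: 14.55
tool_pos: [0.5609, 0.1755, 0.0524]
tool_rot: [0.561, -0.56, 0.43, -0.432]
contact_force: [0.9, -3.1, 5.8]
gripper_width: 0.58
t 14.55 tcp [0.5609 0.1755 0.0524] jigmm [16.  13.7 52.4] F [ 0.9 -3.1  5.8] w 0.58
y [ 0.003 -0.    -1.   ] z yaw 14.83 q [ 0.18  0.14  1.84 -0.    1.16 -0.08]
units to go [ 0.17  0.07 -0.01]
[ 0.10338135 -3.24843019  5.81480236]
```

```bash
python3 -m jog '{"offset":[[0.06,0.015,0],[0.06,0.015,0],[0.03,0.008,0],[0,0,0]],"angular":[[0,0,0],[0,0,0],[0,0,0],[0,0,0]],"jaw":[40,40,40,40]}'
python3 - <<'E'
from h import *
s=rep(jig(25,15,52)); print(injig(JO+s['contact_force'])/1000)
E
python3 -m jog '{"offset":[[-0.005,0.02,0],[-0.005,0.02,0],[0,0,0]],"angular":[[0,0,0],[0,0,0],[0,0,0]],"jaw":[40,40,40]}'
python3 - <<'E'
from h import *
s=rep(jig(25,15,52)); print(injig(JO+s['contact_force'])/1000)
E
```

```text
time: 14.95
tool_pos: [0.567, 0.1771, 0.0524]
tool_rot: [-0.56, 0.561, -0.431, 0.431]
contact_force: [-5.4, -4.1, 10.6]
gripper_width: 0.575
t 14.95 tcp [0.567  0.1771 0.0524] jigmm [22.2 13.7 52.4] F [-5.4 -4.1 10.6] w 0.575
y [-0.001 -0.001 -1.   ] z yaw 14.83 q [ 0.18  0.16  1.82 -0.    1.17 -0.08]
units to go [ 0.05  0.04 -0.01]
[-6.2196655  -2.58156261 10.61517585]
time: 15.25
tool_pos: [0.567, 0.1772, 0.0524]
tool_rot: [-0.559, 0.562, -0.43, 0.432]
contact_force: [-3.8, -10.6, 10.3]
gripper_width: 0.574
t 15.25 tcp [0.567  0.1772 0.0524] jigmm [22.3 13.8 52.4] F [ -3.8 -10.6  10.3] w 0.574
y [ 0.    -0.005 -1.   ] z yaw 14.87 q [ 0.18  0.16  1.82 -0.01  1.17 -0.08]
units to go [ 0.05  0.04 -0.01]
[-6.36520542 -9.31625976 10.26984173]
```

```bash
python3 -m jog '{"offset":[[0.02,0.005,0],[0.02,0.005,0],[0,0,0]],"angular":[[0,0,0],[0,0,0],[0,0,0]],"jaw":[40,40,40]}'
python3 - <<'E'
from h import *
s=rep(jig(25,15,52)); print(injig(JO+s['contact_force'])/1000)
cv2.imwrite('pics/w9.png',manip.grab_frame('wrist'))
c=manip.grab_frame('scene');cv2.imwrite('pics/s9.png',cv2.resize(c[140:260,290:430],None,fx=5,fy=5,interpolation=cv2.INTER_CUBIC))
E
```

```text
time: 15.55
tool_pos: [0.5681, 0.1775, 0.0525]
tool_rot: [-0.558, 0.563, -0.431, 0.432]
contact_force: [-7.1, -12.3, 13.9]
gripper_width: 0.58
t 15.55 tcp [0.5681 0.1775 0.0525] jigmm [23.4 13.8 52.5] F [ -7.1 -12.3  13.9] w 0.58
y [-0.003 -0.005 -1.   ] z yaw 14.86 q [ 0.18  0.16  1.81 -0.01  1.17 -0.08]
units to go [ 0.03  0.03 -0.01]
[ -9.97583806 -10.04722035  13.94593054]
```

View pics/w9.png

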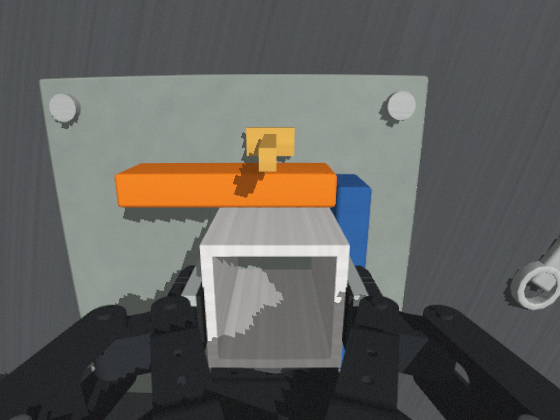

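View pics/s9.png

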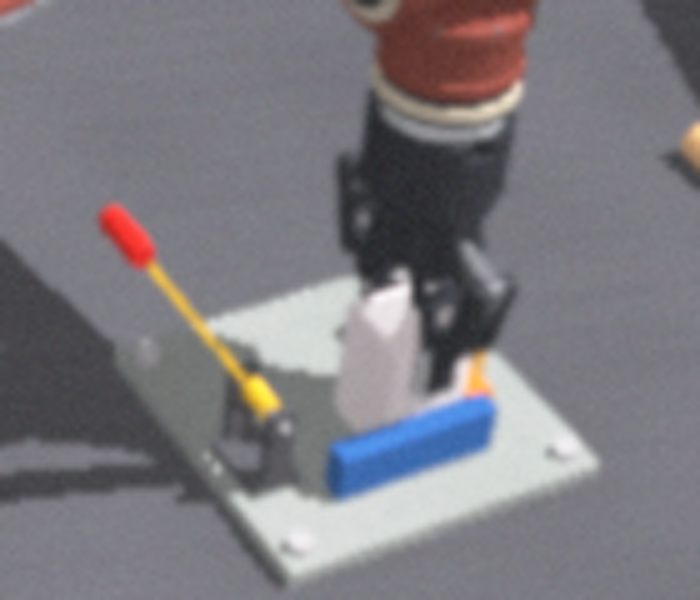

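The tube is flat against orange (row 206), but I'm not sure it touches blue yet. Push further along jig x in steps.

```bash
python3 -m jog '{"offset":[[0.02,0.005,0.01],[0.02,0.005,0],[0,0,0]],"angular":[[0,0,0],[0,0,0],[0,0,0]],"jaw":[40,40,40]}'
cat > f.py <<'E'
from h import *
s=rep(jig(25,15,52)); print('Fjig',injig(JO+s['contact_force'])/1000,'torque',np.round(s['ft_torque'],2))
E
python3 f.py
python3 -m jog '{"offset":[[0.02,0.005,0.01],[0.01,0.003,0],[0,0,0]],"angular":[[0,0,0],[0,0,0],[0,0,0]],"jaw":[40,40,40]}'
python3 f.py
```

```text
time: 15.95
tool_pos: [0.5698, 0.178, 0.0525]
tool_rot: [-0.558, 0.563, -0.431, 0.431]
contact_force: [-7.4, -11.4, 12.4]
gripper_width: 0.576
t 15.95 tcp [0.5698 0.178  0.0525] jigmm [25.2 13.8 52.5] F [ -7.4 -11.4  12.4] w 0.576
y [-0.003 -0.005 -1.   ] z yaw 14.86 q [ 0.18  0.16  1.81 -0.01  1.17 -0.08]
units to go [-0.01  0.02 -0.01]
Fjig [-10.11757775  -9.12971117  12.43323117] torque [-1.75  1.17  0.22]
time: 16.25
tool_pos: [0.5708, 0.1782, 0.0525]
tool_rot: [-0.558, 0.563, -0.431, 0.431]
contact_force: [-6.6, -10.7, 11.0]
gripper_width: 0.577
t 16.25 tcp [0.5708 0.1782 0.0525] jigmm [26.2 13.8 52.5] F [ -6.6 -10.7  11. ] w 0.577
y [-0.004 -0.006 -1.   ] z yaw 14.86 q [ 0.18  0.17  1.81 -0.01  1.17 -0.08]
units to go [-0.03  0.02 -0.01]
Fjig [-9.16431642 -8.65766803 10.95175786] torque [-1.78  1.2   0.2 ]
```

```bash
python3 -m jog '{"offset":[[0.02,0.005,0],[0.01,0.003,0],[0,0,0]],"angular":[[0,0,0],[0,0,0],[0,0,0]],"jaw":[40,40,40]}'
python3 f.py
python3 -m jog '{"offset":[[0.01,0.003,0],[0.01,0.003,0],[0,0,0]],"angular":[[0,0,0],[0,0,0],[0,0,0]],"jaw":[40,40,40]}'
python3 f.py
```

```text
time: 16.55
tool_pos: [0.5709, 0.1783, 0.0525]
tool_rot: [-0.557, 0.564, -0.432, 0.43]
contact_force: [-13.5, -13.6, 15.4]
gripper_width: 0.579
t 16.55 tcp [0.5709 0.1783 0.0525] jigmm [26.3 13.8 52.5] F [-13.5 -13.6  15.4] w 0.579
y [-0.008 -0.007 -1.   ] z yaw 14.86 q [ 0.18  0.17  1.8  -0.01  1.18 -0.08]
units to go [-0.03  0.02 -0.01]
Fjig [-16.55639552  -9.7084432   15.38773857] torque [-2.02  2.04  0.14]
time: 16.85
tool_pos: [0.571, 0.1783, 0.0526]
tool_rot: [-0.556, 0.565, -0.432, 0.43]
contact_force: [-17.7, -14.6, 19.0]
gripper_width: 0.577
t 16.85 tcp [0.571  0.1783 0.0526] jigmm [26.4 13.8 52.6] F [-17.7 -14.6  19. ] w 0.577
y [-0.011 -0.008 -1.   ] z yaw 14.86 q [ 0.18  0.17  1.8  -0.01  1.18 -0.08]
units to go [-0.03  0.02 -0.01]
Fjig [-20.81774825  -9.61139244  19.00763112] torque [-2.15  2.58  0.12]
```

Blue contact is made now, since x has gone stiff. Add more push on y and relieve z a bit.

```bash
python3 -m jog '{"offset":[[-0.005,0.02,0.02],[-0.005,0.02,0.02],[0,0,0],[0,0,0]],"angular":[[0,0,0],[0,0,0],[0,0,0],[0,0,0]],"jaw":[40,40,40,40]}'
python3 f.py
python3 - <<'E'
from h import *
cv2.imwrite('pics/w10.png',manip.grab_frame('wrist'));cv2.imwrite('pics/s10.png',manip.grab_frame('scene'));cv2.imwrite('pics/t10.png',manip.grab_frame('top'))
t=cv2.imread('pics/t10.png');cv2.imwrite('pics/t10c.png',cv2.resize(t[130:270,120:290],None,fx=4,fy=4,interpolation=cv2.INTER_CUBIC))
E
```

```text
time: 17.25
tool_pos: [0.5709, 0.1784, 0.0527]
tool_rot: [-0.555, 0.565, -0.431, 0.431]
contact_force: [-9.2, -18.9, 9.8]
gripper_width: 0.577
t 17.25 tcp [0.5709 0.1784 0.0527] jigmm [26.3 14.  52.7] F [ -9.2 -18.9   9.8] w 0.577
y [-0.009 -0.011 -1.   ] z yaw 14.86 q [ 0.18  0.17  1.8  -0.01  1.18 -0.07]
units to go [-0.03  0.01 -0.01]
Fjig [-13.74119565 -15.91629946   9.84379654] torque [-3.01  1.59  0.12]
```

View pics/w10.png

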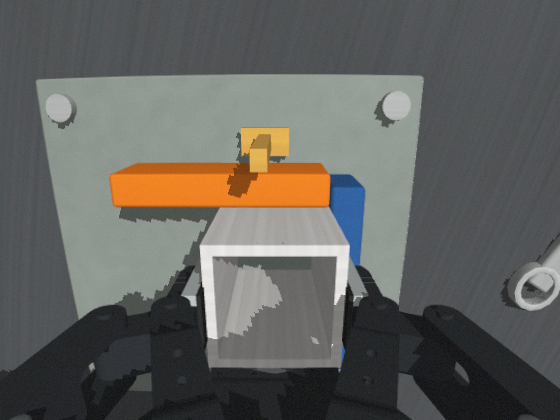

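View pics/s10.png

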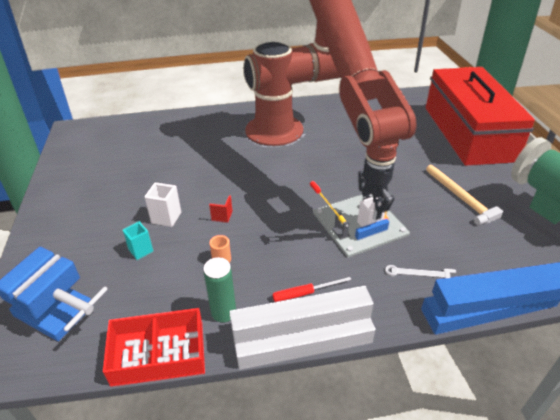

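View pics/t10c.png

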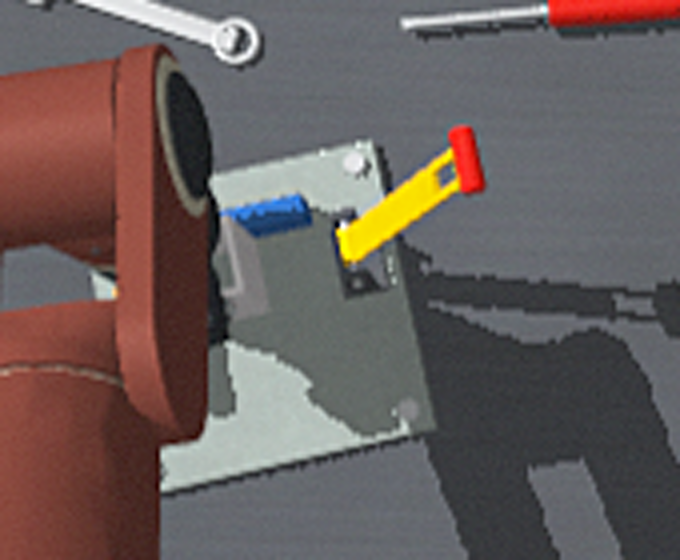

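The wrist view shows the tube's lower corner meeting both bars at (330,207). The hasp lies back in the top view. A little more x push, then confirm it's steady.

```bash
python3 -m jog '{"offset":[[0.02,0.005,0],[0,0,0],[0,0,0],[0,0,0],[0,0,0]],"angular":[[0,0,0],[0,0,0],[0,0,0],[0,0,0],[0,0,0]],"jaw":[40,40,40,40,40]}'
python3 f.py
python3 -m jog '{"offset":[[0,0,0],[0,0,0],[0,0,0],[0,0,0],[0,0,0]],"angular":[[0,0,0],[0,0,0],[0,0,0],[0,0,0],[0,0,0]],"jaw":[40,40,40,40,40]}'
python3 f.py
```

```text
time: 17.9
tool_pos: [0.5709, 0.1784, 0.0528]
tool_rot: [-0.555, 0.566, -0.432, 0.43]
contact_force: [-13.1, -19.8, 11.1]
gripper_width: 0.578
t 17.9 tcp [0.5709 0.1784 0.0528] jigmm [26.4 14.  52.8] F [-13.1 -19.8  11.1] w 0.578
y [-0.012 -0.012 -1.   ] z yaw 14.86 q [ 0.18  0.17  1.8  -0.01  1.18 -0.07]
units to go [-0.03  0.01 -0.02]
Fjig [-17.71474136 -15.84481895  11.09590933] torque [-3.19  2.13  0.12]
time: 18.4
tool_pos: [0.5709, 0.1784, 0.0527]
tool_rot: [-0.555, 0.566, -0.432, 0.43]
contact_force: [-13.5, -19.8, 13.1]
gripper_width: 0.577
t 18.4 tcp [0.5709 0.1784 0.0527] jigmm [26.3 14.  52.7] F [-13.5 -19.8  13.1] w 0.577
y [-0.012 -0.012 -1.   ] z yaw 14.86 q [ 0.18  0.17  1.8  -0.01  1.18 -0.07]
units to go [-0.03  0.01 -0.01]
Fjig [-18.14224622 -15.68522154  13.07090704] torque [-3.19  2.09  0.06]
```

Run:
```python
from h import *
# hasp angle from top view knob & scene knob by triangulation
t=cv2.imread('pics/t10.png');s=cv2.imread('pics/s10.png')
def red(im,x0,x1,y0,y1):
    h=cv2.cvtColor(im,cv2.COLOR_BGR2HSV);m=(((h[...,0]<5)|(h[...,0]>174))&(h[...,1]>180)&(h[...,2]>120))
    ys,xs=np.nonzero(m[y0:y1,x0:x1]);return xs.mean()+x0,ys.mean()+y0
a=red(t,225,250,155,185);b=red(s,305,330,175,197);print(a,b)
o1,d1=ray('top',[a]);o2,d2=ray('scene',[b]);k=np.linalg.lstsq(np.c_[d1[0],-d2[0]],o2-o1,rcond=None)[0]
p=(o1+d1[0]*k[0]+o2+d2[0]*k[1])/2;j=injig(p);print(j.round(1),'gap',np.linalg.norm(o1+d1[0]*k[0]-o2-d2[0]*k[1]),'angle',np.arctan2(j[2]-60,j[1]+75))
```

```text
(np.float64(236.34444444444443), np.float64(169.44444444444446)) (np.float64(315.0612244897959), np.float64(186.9387755102041))
[  20.8 -161.5  200.4] gap 0.001205628020495959 angle 2.1233200868950366
```

Steady: about 18 N and 16 N into the two stops, with the hasp at about 2.12 rad. Handing in.

```bash
python3 -c "
from plant import manip
print(manip.job_done())"
```

```text
the job is handed in; nothing more can be done
None
```

I gripped the hasp by its knob, swung it off the catch and left it leaning back. I then gripped the small bright square tube, stood it on the plate and slid it into the corner. I handed the job in at about 18.4 s, still gripping and pressing it there; no verdict is reported.

Last checks before handing in:
- **Hasp:** about 2.12 rad, from triangulating the knob in the top and scene views; the limit is 1.9.
- **Push on the stops:** the wrist force was steady at about 18 N towards the blue stop and 16 N towards the orange, plus 13 N pressing down. The force on each stop was not measured directly. Friction on the plate takes some of the push, so each stop gets less, but I expect well over 3 N.
- **Tube pose:** the tool tilts about 0.017 rad and its yaw is within 0.1° of the jig's measured yaw. I did not measure the tube's own tilt.
- **Tube position:** the tool reads jig (26.3, 14.0) mm against a nominal (25, 15). That difference is within the 2 mm calibration, and pushing further along either axis raised the force with almost no movement.
- **Other pieces:** the round tube and the angle piece look unmoved in the last scene picture, which I judged by eye.

No check failed. The nearest to a disagreement was two estimates of the tube's starting place, about 3 mm apart; I used a point between them for the grasp.

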